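# Reset the tripped breaker of the chilled counter

### The arm

A 7-joint arm with a two-finger parallel gripper is mounted at the origin on the work surface. World frame = base frame: x ahead of the robot, y to its left, z up, the work surface at z = 0. Lengths are in m, angles in rad, forces in N, time in s.
With the tool pointing down it reaches from about 0.425 to 0.925 m from the base axis. Payload 6.8 kg.
Tool frame: the origin (TCP) lies at the very end of the fingers, on their centre line; the grasp point (between the pads) lies 19 mm behind it (tcp_to_grasp is the distance from the TCP to the grasp point, in m); z points along the fingers, y is the direction in which the jaws open and shut (so a half turn about z gives the same grasp; the last joint's range is limited). The gripper opens to 85 mm and grips with 20 to 120 N. Pads are 22 mm wide; open, the fingers measure 114 mm over their backs; the gripper's body (76 mm by 85 mm) begins 54 mm behind the grasp point. The pads swing forward as they close: fully open they stand 13 mm farther back than shut.
Start: joints at [1.212, 0.477, 0.022, 1.555, -0.011, 1.109, -0.083], TCP at [0.168, -0.654, 0.231] pointing down, gripper open.
Joint ranges: [-2.96, 2.96], [-0.34, 2.1], [-1.41, 1.46], [0.24, 2.44], [-1.37, 4.51], [0.17, 1.92], [-2.96, 2.96]. Speed limits (rad/s): [2.39, 2.39, 3.14, 3.14, 3.14, 3.14, 3.14].

### API

Orientations are given as a unit quaternion [w, x, y, z].
In Python, from station import * gives the robot as it stands.
- The arm moves only by the tool apply_moves, never from a script. Its argument "increments" is one flat list of numbers, 5 for each row, row after row: the finger opening in mm, from 0 to 85.4, then the shift along the tool's x, y, z in mm, then the turn about the tool's z in degrees. In form: [claw, tx, ty, tz, roll, claw, tx, ty, tz, roll, ...]. A call has 1 to 12 rows; each row shifts and turns the pose as measured when the row begins, along the tool's axes as they then stand; what a row does not reach is not made up. A row lasts 1/8 s, in which the tool goes at most 62.5 mm and 10.7 degrees, less where a joint would pass 70% of its speed; a pose out of reach is approached as far as the arm can. A call with a gripper value outside its range is refused whole. The fingers move at their own pace and stop on an object; "squeeze" is the grip in N (left out, the last holds). Time passes only in rows, so rows that do not move let the fingers close. It gives the time, the measured TCP pose, the force and the opening at its end, in the units of the state.
- get_obs(): the state, without advancing time (a new reading comes with each control period).
- read_camera(name): name is "scene" or "top" or "wrist"; returns (picture, depth): 480x640x3 uint8, blue, green, red; 480x640 float32, m along the optical axis (not along the pixel's ray), 0 where there is no reading.
- get_calibration(name): a dict with "mtx" (3x3 intrinsics, pixels), "camera_from_world" (4x4, takes a point from world to camera coordinates); the wrist camera has in their place "T_tool_cam" (4x4, takes a point from camera to tool coordinates, whose origin is the TCP and whose axes are the flange's). Camera axes: x right, y down, z forward; pixel columns grow to the right and rows downward; lengths in m; the calibration is good to about 2 mm. A picture is of the moment at which its call begins: read the wrist's pose just before it. get_calibration takes no time and is no camera call.
- hand_in(): hands the job in, once; it reports no verdict.
Trained networks look in the newest picture that a camera, given by its name, has taken for a name from the list of things; names that differ only in an ending like _2 or _b are one class to them, and where a whole thing is asked for, a point or a joint stands for the part that bears it (a point fixed in the world has none). Each returns a list of dicts, best first, with "p" (0 to 1); they miss things now and then, are a little off and sometimes report something else, mostly with a low value. They report only what shows in the picture. A call takes as long as a camera call.
- outline_of(camera, thing): "pixels" (480x640 bool, what is visible of it) and "extent" ([centre column, centre row, width, height] in pixels, round what is visible of it).
The state is a dict: "t": time; "q": joint angles; "joint_vel": joint speeds; "joint_torque": joint torques, N m; "eef_pos": TCP position; "tool_rot": TCP orientation; "contact_force": force on the tool from outside, world axes, zero at the start; "torque": the same for the moment, N m; "gripper_width": opening from 0.0 (shut) to 1.0 (fully open).
Only numpy, scipy, OpenCV 4.12 (cv2) and the standard library are available. Lean on these libraries where they do the work, as an engineer would, in place of code of your own. Each camera call takes 0.05 s, during which the arm holds its last target.

### The job

One of the three breakers on the grey power board has tripped: its black lever has stopped half-way, standing about upright, while one of the others is on (leaning away from the robot) and one is off (leaning towards the robot). Reset the tripped one: push its lever fully off, towards the robot as far as it goes, and then throw it fully on, away from the robot as far as it goes. Leave the other two levers as they are.

Things in the scene. Friction and masses are not known exactly. Their poses are not given: they have to be found in the camera images.
- tripped_breaker: Its housing: fixed white block 100 (x) x 60 (y) x 45 mm high, one of three alike, 90 mm apart in a row along y, in any order, on a grey board 25 mm thick. Origin: centre of the block's underside. z is up; x points away from the robot, turned up to 0.4 rad. The lever's pivot axis runs along y, 40 mm above the origin.
- tripped_lever (a joint): Lever angle, rad: 0 = fully off, leaning 0.6 rad from upright to the block's -x; 0.6 = upright; 1.2 = fully on, leaning 0.6 rad to +x; starts about half-way. A flat black paddle 26 mm wide (y), 8 mm thick, ending 55 mm from its pivot axis. Has a stop at each end; light friction (1 to 2 N at the paddle's end); stays where it is left.
- on_lever (a joint): The same for the lever of the breaker that is on (1.2, leaning to +x); an identical breaker in the same row, not to be moved.
- off_lever (a joint): The same for the lever of the breaker that is off (0, leaning to -x); an identical breaker in the same row, not to be moved.

How it is judged:
On the way, in this order (a step that is already met when the one before it is completed fails the run):
1. the tripped lever is pushed fully off (value of joint tripped_lever below 0.17 rad), for 0.1 s.
2. then it is thrown fully on (value of joint tripped_lever above 1.03 rad), for 0.1 s.
At the end, for the whole second after the job is handed in: The tripped lever, having been fully off (within 0.17 rad of its off stop), is fully on, within 0.17 rad of its on stop, and at rest; the lever that was on is still on and the one that was off still off, each within 0.2 rad of its stop (value of joint tripped_lever above 1.03 rad and velocity of joint tripped_lever between -0.05 and 0.05 rad/s and value of joint on_lever above 1 rad and value of joint off_lever below 0.2 rad); the robot touches nothing.
It fails at once if the lever that was on is moved off its place by more than 0.2 rad (value of joint on_lever below 1 rad).
It fails at once if the lever that was off is moved off its place by more than 0.2 rad (value of joint off_lever above 0.2 rad).
It also fails if it takes over 35 s, if anything falls off the work surface, if the arm or the gripper's body presses on something with over 40 N, if the wrist force passes 120 N, or if a joint passes its speed limit or range.

## Working session

There is one attempt and no reset: what is moved stays moved. The work goes in short steps, Python scripts to look and compute and a tool call to move; the robot and the scene stay as the last step left them, time stands still between calls to the robot, and variables do not carry over. Pictures are saved under pics/ and viewed, and the job is handed in when it is done.

Besides the shell and the picture viewer there is one more tool, called after "Call:" by a JSON object that holds its "op" and its "data", one argument or row to a line. apply_moves: Moves the arm, as the interface text tells. Its arguments: {"type":"object","properties":{"increments":{"type":"array"},"squeeze":{"type":"number"}},"required":["increments"]}

```bash
mkdir -p pics; ls; python3 - <<'E'
from station import *
import cv2,numpy as np
print(get_obs())
for n in ("scene","top"):
    p,d=read_camera(n); cv2.imwrite(f"pics/{n}0.png",p); np.save(f"{n}0.npy",d)
    c=get_calibration(n); print(n,c)
    for th in ("tripped_breaker","tripped_lever","on_lever","off_lever"):
        for r in outline_of(n,th): print(th,r["p"],r["extent"])
print(get_calibration("wrist"))
E
```

```text
pics
{'t': 0.0, 'q': array([ 1.21188537,  0.47783985,  0.0223304 ,  1.55645452, -0.01149527,
        1.10928346, -0.08310589]), 'joint_vel': array([ 0.00113474, -0.00124152,  0.00034376,  0.00197013,  0.00114248,
       -0.00077448, -0.0007296 ]), 'joint_torque': array([-5.97171856e-04, -5.96453226e+01,  1.60717964e+00, -2.81204903e+01,
        1.23752811e-02,  9.25981236e-03,  1.32971287e-06]), 'eef_pos': array([ 0.16737095, -0.65330976,  0.23029758]), 'tool_rot': array([-9.09933714e-04,  9.92144974e-01,  1.25089918e-01, -1.84959774e-04]), 'contact_force': array([ 0.25151084, -0.57990149, -0.41769445]), 'torque': array([-0.00460156,  0.0237849 , -0.01871845]), 'gripper_width': 1.0005683975906339}
scene {'mtx': array([[481.88017863,   0.        , 320.2273283 ],
       [  0.        , 481.88017863, 239.86361363],
       [  0.        ,   0.        ,   1.        ]]), 'camera_from_world': array([[ 0.61628465,  0.78736452, -0.01582212, -0.40676518],
       [ 0.48476564, -0.39511535, -0.78031157, -0.18519039],
       [-0.6206412 ,  0.47322402, -0.62519079,  1.04244678],
       [ 0.        ,
[... 646 characters left out ...]
  ]])}
tripped_breaker 0.6 [417.2, 243.4, 49.9, 71.0]
tripped_lever 0.8 [423.7, 239.6, 25.8, 15.2]
on_lever 0.65 [357.4, 221.5, 19.6, 33.2]
off_lever 0.78 [486.4, 259.8, 24.5, 18.9]
{'mtx': array([[406.98143483,   0.        , 319.08374754],
       [  0.        , 406.98143483, 247.11615971],
       [  0.        ,   0.        ,   1.        ]]), 'T_tool_cam': array([[-3.83220741e-06, -9.49953340e-01, -3.12391826e-01,
         7.85612627e-02],
       [ 9.99999978e-01,  6.19946106e-05, -2.00786927e-04,
         5.51438759e-04],
       [ 2.10104821e-04, -3.12391820e-01,  9.49953318e-01,
        -1.41956828e-01],
       [ 0.00000000e+00,  0.00000000e+00,  0.00000000e+00,
         1.00000000e+00]])}
```

View pics/scene0.png

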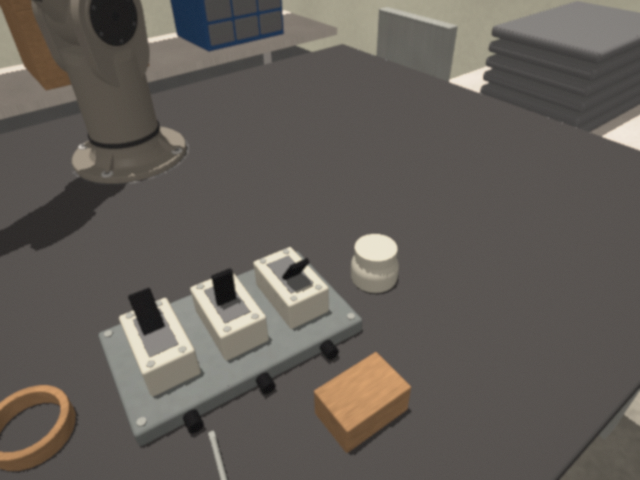

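View pics/top0.png

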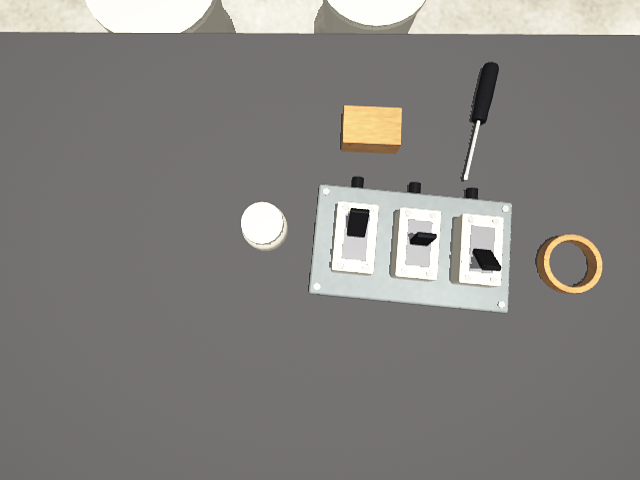

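The top view shows the on breaker at (355,237), the tripped one at (418,243) and the off one at (480,250), with the row slightly turned. Next I locate the blocks metrically.

```bash
cat > h.py <<'E'
import numpy as np,cv2
def world(d,c):
    K=c["mtx"];v,u=np.mgrid[0:480,0:640]
    P=np.stack([(u-K[0,2])/K[0,0]*d,(v-K[1,2])/K[1,1]*d,d],-1)
    T=np.linalg.inv(c["camera_from_world"])
    return P@T[:3,:3].T+T[:3,3]
E
python3 - <<'E'
from station import *
from h import *
for n in ("top","scene"):
    d=np.load(n+"0.npy");p=cv2.imread(f"pics/{n}0.png");W=world(d,get_calibration(n))
    roi=(W[...,2]>.055)&(W[...,2]<.08)&(p.min(2)>120)&(W[...,0]>.3)&(W[...,0]<.8)&(d>0)
    k,l,s,_=cv2.connectedComponentsWithStats(roi.astype(np.uint8))
    for i in range(1,k):
        if s[i,4]<150: continue
        q=W[l==i]; print(n,s[i],np.median(q[:,2]),cv2.minAreaRect((q[:,:2]*1000).astype(np.float32)))
    dark=(p.max(2)<60)&(W[...,2]>.075)&(W[...,2]<.16)&(W[...,0]>.3)&(W[...,0]<.8)&(d>0)
    k,l,s,_=cv2.connectedComponentsWithStats(dark.astype(np.uint8))
    for i in range(1,k):
        if s[i,4]<40: continue
        q=W[l==i]; t=q[q[:,2]>np.percentile(q[:,2],80)]
        print(n,"lever",s[i],q.mean(0),"top",t.mean(0),q[:,2].max())
E
```

```text
top [ 241  203   42   41 1364] 0.059595186824810464 ((612.6597290039062, 140.36538696289062), (59.10234069824219, 59.56066131591797), 1.585150957107544)
top [ 332  202   47   73 2343] 0.06989356483954068 ((591.127197265625, 5.6940460205078125), (59.99232864379883, 100.18797302246094), 84.46941375732422)
top [ 394  208   47   73 2610] 0.06986616993733202 ((582.5697631835938, -83.94186401367188), (60.51131057739258, 100.23316955566406), 84.38034057617188)
top [ 456  214   48   73 2419] 0.06984000226612386 ((573.8848266601562, -173.365478515625), (60.37710952758789, 100.26052856445312), 84.85240936279297)
top lever [347 208  22  29 482] [0.60771915 0.00461801 0.09566555] top [0.6188651  0.00316872 0.11035994] 0.11306495107225045
top lever [410 232  26  14 251] [ 0.58348424 -0.08137336  0.10677823] top [ 0.58540029 -0.08345794  0.12037172] 0.12203932887691915
top lever [474 250  27  21 383] [ 0.55571843 -0.16942363  0.09716851] top [ 0.54498962 -0.1696685   0.11084354] 0.11328906967279129
scene [355 234  43  29 989] 0.061007391257485666 ((613.5436401367188, 138.75656127929688), (60.78500
[... 212 characters left out ...]
 191  274   76   65 2152] 0.07125032701077369 ((582.5248413085938, -85.31143951416016), (60.32685089111328, 101.59661102294922), 84.10504150390625)
scene [ 119  298   77   78 2752] 0.07125930326064536 ((574.719482421875, -174.66107177734375), (60.09140396118164, 100.3336181640625), 84.50346374511719)
scene lever [283 258  26  21 223] [ 0.61511363 -0.00205961  0.09964243] top [0.62114843 0.00070058 0.11212772] 0.11363359565313602
scene lever [212 269  24  36 587] [ 0.58737941 -0.0872759   0.10107952] top [ 0.58714934 -0.08673326  0.1200256 ] 0.12240892850651763
scene lever [128 288  36  45 909] [ 0.55838211 -0.17369858  0.09465827] top [ 0.54780012 -0.172699    0.10984389] 0.11401573820193195
```

Call:
{"op": "apply_moves", "data": {
  "increments": [0,0,0,0,10,0,0,0,0,10,0,34,-50,0,0,0,34,-50,0,0,0,34,-50,0,0,0,34,-50,0,0,0,34,-50,0,0,0,34,-50,0,0,0,34,-50,0,0,0,34,-50,0,0,0,34,-50,0,0]
}}

```text
t: 1.88
eef_pos: [0.5294, -0.2349, 0.2319]
tool_rot: [0.003, 0.998, -0.061, 0.002]
contact_force: [0.9, -0.9, -0.4]
gripper_width: 0.003
```

Call:
{"op": "apply_moves", "data": {
  "increments": [0,28,-52,0,0,0,28,-52,0,0,0,28,-52,0,-1.5,0,0,0,40,0]
}}

```text
t: 2.38
eef_pos: [0.6406, -0.0789, 0.1949]
tool_rot: [0.002, 0.999, -0.044, 0.007]
contact_force: [-0.7, -1.1, -1.0]
gripper_width: -0.0
```

```bash
cat > st.py <<'E'
from station import *
from h import *
from scipy.spatial.transform import Rotation as R
o=get_obs();q=o["tool_rot"];M=R.from_quat([q[1],q[2],q[3],q[0]]).as_matrix()
a=-0.096;X=np.array([np.cos(a),np.sin(a)]);Y=np.array([-X[1],X[0]])
r=(o["eef_pos"][:2]-[.5825,-.0845])
print(round(o["t"],2),"block x,y mm",r@X*1000,r@Y*1000,"z",o["eef_pos"][2],"toolx ang",np.arctan2(M[1,0],M[0,0]),"tilt",M[:,2].round(3),"F",o["contact_force"].round(1))
E
python3 st.py
```

```text
2.38 block x,y mm 57.34088800305181 11.107417117734931 z 0.19485401700838517 toolx ang -0.0872077252020468 tilt [ 0.014 -0.004 -1.   ] F [-0.7 -1.1 -1. ]
```

Call:
{"op": "apply_moves", "data": {
  "increments": [0,-11,11,0,0.5,0,0,0,40,0,0,0,0,40,0,0,0,0,22,0,0,0,0,0,0]
}}

```text
t: 3.0
eef_pos: [0.6278, -0.0966, 0.0944]
tool_rot: [0.004, 0.999, -0.052, 0.008]
contact_force: [0.3, -0.1, -0.2]
gripper_width: 0.002
```

```bash
python3 st.py; python3 - <<'E'
from station import *
import cv2
p,d=read_camera("scene");cv2.imwrite("pics/s1.png",p)
E
```

```text
3.0 block x,y mm 46.27142991482626 -7.748861885281023 z 0.09441111671856228 toolx ang -0.10401500613294673 tilt [ 0.015 -0.008 -1.   ] F [ 0.3 -0.1 -0.2]
```

View pics/s1.png

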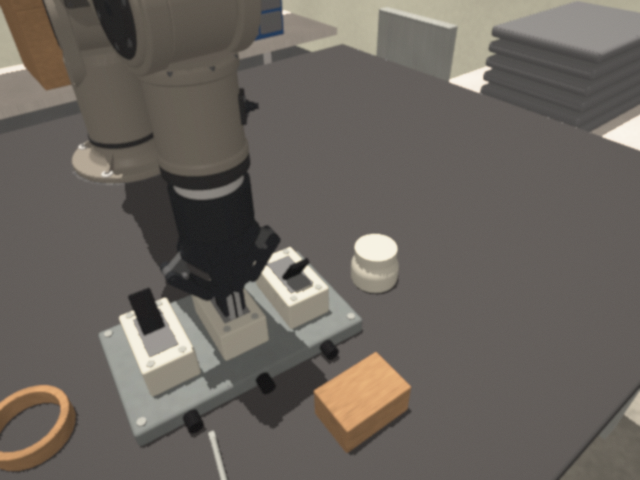

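The closed fingers stand over the far part of the tripped block at about (235,305), and the neighbouring levers haven't moved. Now I push towards the robot.

Call:
{"op": "apply_moves", "data": {
  "increments": [0,0,-7,4,0,0,-12,0,0,0,0,-12,0,0,0,0,-10,0,0,0,0,-5,0,0,0]
}}

```text
t: 3.68
eef_pos: [0.5918, -0.086, 0.096]
tool_rot: [0.004, 0.999, -0.053, 0.014]
contact_force: [3.9, -0.2, -1.6]
gripper_width: -0.002
```

```bash
python3 st.py
```

```text
3.67 block x,y mm 9.364153862321837 -0.5863572769017106 z 0.09601117744670025 toolx ang -0.1051796628759549 tilt [ 0.028 -0.009 -1.   ] F [ 3.9 -0.2 -1.6]
```

Call:
{"op": "apply_moves", "data": {
  "increments": [0,-5,0,2,0,0,-4,0,2,0,0,-3,0,1,0]
}}

```text
t: 4.05
eef_pos: [0.5813, -0.0849, 0.092]
tool_rot: [0.004, 0.998, -0.053, 0.016]
contact_force: [2.6, -0.2, 1.7]
gripper_width: 0.001
```

```bash
python3 st.py
```

```text
4.05 block x,y mm -1.11990104606063 -0.5386955461474733 z 0.09195693946389927 toolx ang -0.10537281923112783 tilt [ 0.032 -0.01  -0.999] F [ 2.6 -0.2  1.7]
```

Call:
{"op": "apply_moves", "data": {
  "increments": [0,-3,0,0,0,0,-3,0,0,0]
}}

```text
t: 4.3
eef_pos: [0.5779, -0.0845, 0.0922]
tool_rot: [0.004, 0.998, -0.053, 0.019]
contact_force: [10.8, -2.2, -0.3]
gripper_width: -0.002
```

```bash
python3 st.py;  python3 - <<'E'
from station import *
import cv2
p,d=read_camera("scene");cv2.imwrite("pics/s2.png",p[180:420,60:380].repeat(2,0).repeat(2,1))
E
```

```text
4.3 block x,y mm -4.6000499272722575 -0.3932961974725507 z 0.09216794980464223 toolx ang -0.10528498056516834 tilt [ 0.038 -0.01  -0.999] F [10.8 -2.2 -0.3]
```

View pics/s2.png

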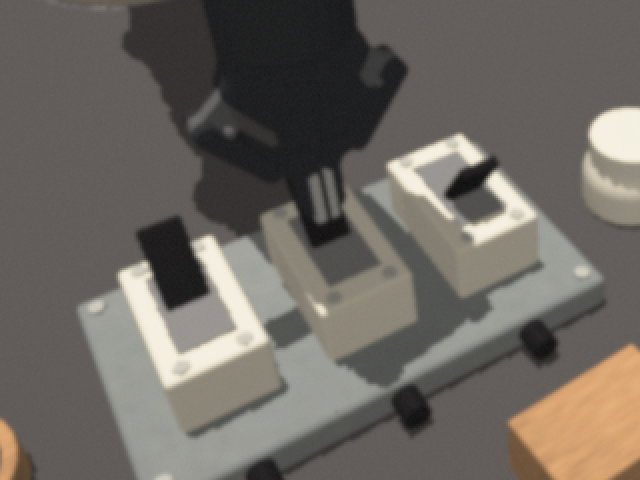

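The force rose to 11 N at the expected stop position. I'll press a little more, back off, and check.

Call:
{"op": "apply_moves", "data": {
  "increments": [0,-4,0,0,0,0,-4,0,0,0,0,0,0,0,0]
}}

```text
t: 4.72
eef_pos: [0.5771, -0.0841, 0.0943]
tool_rot: [0.004, 0.998, -0.053, 0.027]
contact_force: [0.2, 0.1, 0.2]
gripper_width: -0.001
```

Call:
{"op": "apply_moves", "data": {
  "increments": [0,12,0,0,0,0,8,0,0,0,0,0,0,-40,0,0,0,0,-25,0]
}}

```text
t: 5.22
eef_pos: [0.5905, -0.0853, 0.1569]
tool_rot: [0.003, 0.998, -0.053, 0.02]
contact_force: [0.1, -0.4, 0.1]
gripper_width: -0.001
```

```bash
python3 st.py;  python3 - <<'E'
from station import *
from h import *
p,d=read_camera("scene");cv2.imwrite("pics/s3.png",p[180:420,60:380].repeat(2,0).repeat(2,1))
W=world(d,get_calibration("scene"))
for t in ("tripped_lever","off_lever","on_lever"):
    for r in outline_of("scene",t)[:1]:
        q=W[r["pixels"]&(d>0)]; print(t,r["p"],np.median(q,0),np.percentile(q[:,2],95))
E
```

```text
5.22 block x,y mm 8.042428130132953 -0.051237040040928224 z 0.15685330708506037 toolx ang -0.10502274935611519 tilt [ 0.039 -0.009 -0.999] F [ 0.1 -0.4  0.1]
tripped_lever 0.96 [ 0.56744213 -0.08447327  0.09402684] 0.11185931534360426
off_lever 0.67 [ 0.55887149 -0.17349742  0.09354   ] 0.11186630326431997
on_lever 0.87 [ 0.61671605 -0.00135846  0.10101589] 0.11308476037373716
```

View pics/s3.png

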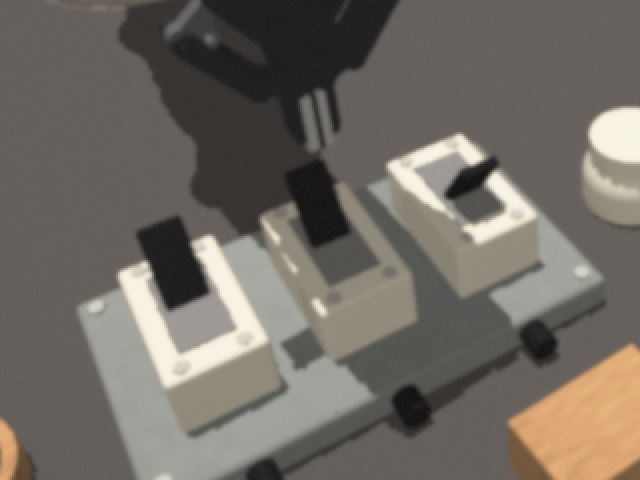

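The tripped lever (at (318,200) in the crop) now leans the same as the off lever beside it, at the same tip height of 0.112. Next I go round to its near side.

Call:
{"op": "apply_moves", "data": {
  "increments": [0,-40,0,0,0,0,-35,0,0,0,0,0,0,0,0,0,0,0,30,0,0,0,0,28,0,0,0,0,0,0]
}}

```text
t: 6.18
eef_pos: [0.5134, -0.0777, 0.0865]
tool_rot: [0.003, 0.999, -0.052, 0.015]
contact_force: [-0.8, -0.2, 0.3]
gripper_width: -0.001
```

```bash
python3 st.py
```

```text
6.17 block x,y mm -69.47590221900089 0.17162423809490954 z 0.08646034054309802 toolx ang -0.10487150426941044 tilt [ 0.029 -0.008 -1.   ] F [-0.8 -0.2  0.3]
```

Call:
{"op": "apply_moves", "data": {
  "increments": [0,12,0,0,0,0,12,0,0,0,0,12,0,0,0,0,12,0,0,0,0,10,0,0,0]
}}

```text
t: 6.8
eef_pos: [0.5753, -0.0841, 0.0904]
tool_rot: [0.003, 0.999, -0.053, 0.015]
contact_force: [-4.2, 0.3, -1.1]
gripper_width: -0.001
```

```bash
python3 st.py
```

```text
6.8 block x,y mm -7.177330063259107 -0.33876058268060005 z 0.09042781937033267 toolx ang -0.10509750567167185 tilt [ 0.029 -0.008 -1.   ] F [-4.2  0.3 -1.1]
```

Call:
{"op": "apply_moves", "data": {
  "increments": [0,5,0,1,0,0,4,0,0,0,0,3,0,0,0]
}}

```text
t: 7.18
eef_pos: [0.5858, -0.0853, 0.0887]
tool_rot: [0.003, 0.999, -0.053, 0.012]
contact_force: [-12.5, 2.2, 10.0]
gripper_width: 0.001
```

```bash
python3 st.py
```

```text
7.17 block x,y mm 3.39895469881149 -0.4998198760791659 z 0.0886517948232442 toolx ang -0.1051473893851373 tilt [ 0.023 -0.008 -1.   ] F [-12.5   2.2  10. ]
```

At the stop: I'll press slightly more, then back off, lift, and check.

Call:
{"op": "apply_moves", "data": {
  "increments": [0,3,0,0,0,0,2,0,0,0,0,-12,0,0,0,0,-12,0,0,0,0,0,0,-40,0,0,0,0,-40,0,0,-50,0,-20,0,0,-40,0,-20,0,0,0,0,0,0]
}}

```text
t: 8.3
eef_pos: [0.4694, -0.0725, 0.2116]
tool_rot: [0.004, 0.999, -0.053, 0.013]
contact_force: [-0.2, 0.4, 0.8]
gripper_width: -0.003
```

```bash
python3 st.py;  python3 - <<'E'
from station import *
from h import *
for n in("scene","top"):
  p,d=read_camera(n);cv2.imwrite(f"pics/{n}4.png",p[180:420,60:380].repeat(2,0).repeat(2,1) if n=="scene" else p)
  W=world(d,get_calibration(n))
  for t,c in (("tripped_lever",.5825),("off_lever",.5743),("on_lever",.5912)):
    for r in outline_of(n,t)[:1]:
        q=W[r["pixels"]&(d>0)]; print(n,t,r["p"],np.median(q,0),"rel x",np.median(q[:,0])-c,np.percentile(q[:,2],95))
E
```

```text
8.3 block x,y mm -113.69697692565686 1.1497182990396484 z 0.21160447606365906 toolx ang -0.105425446887252 tilt [ 0.025 -0.009 -1.   ] F [-0.2  0.4  0.8]
scene tripped_lever 0.74 [ 0.61029985 -0.09025807  0.10503467] rel x 0.027799849094774176 0.11299929413742205
scene off_lever 0.7 [ 0.55905948 -0.17375345  0.09317364] rel x -0.01524052007087362 0.11164107905074092
scene on_lever 0.63 [ 0.61752696 -0.00295406  0.10224046] rel x 0.026326963255572156 0.11252708783233463
top tripped_lever 0.82 [ 0.5992664  -0.08412424  0.09486301] rel x 0.016766404278954816 0.11110089870855161
top off_lever 0.66 [ 0.55564617 -0.1692281   0.09776022] rel x -0.018653830275967453 0.11183667795473957
top on_lever 0.73 [0.60734215 0.00420782 0.09542874] rel x 0.0161421452817897 0.11163600923592426
```

View pics/scene4.png

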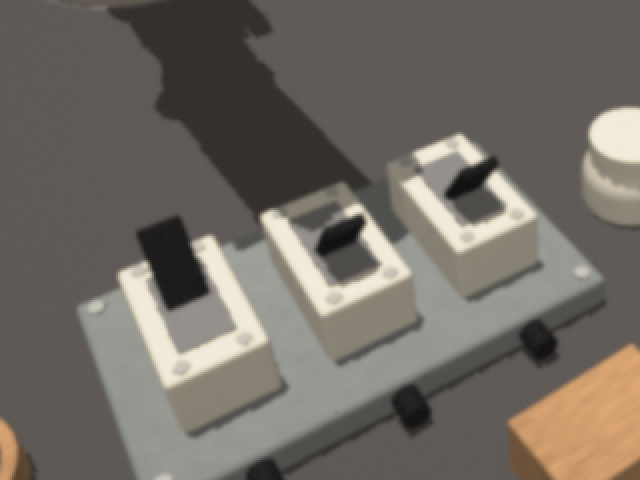

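View pics/top4.png

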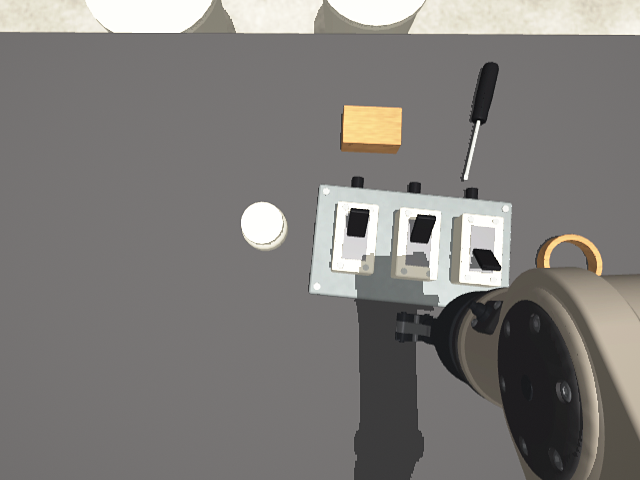

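In both views the middle lever (top view (423,228)) now leans away exactly like the on lever (358,222). The off lever (487,260) hasn't moved, and the arm is clear.

```bash
python3 -c "
from station import *
print(hand_in())"
```

```text
the job is handed in; nothing more can be done
None
```

I reset the tripped breaker, which was the middle of the three, and handed the job in at about 8.5 s; no verdict was reported.

- **Off:** With the fingers closed, I pushed the lever towards the robot until it met the stop, at about 11 N. A camera check then showed it leaning the same as the off lever, with its tip at the same height.
- **On:** I then pushed it away from the robot to its other stop, with about 12 N across and 10 N vertically at the wrist, and lifted the arm clear.
- **Last checks:** In both cameras the reset lever matches the on lever to within about 1.5 mm, and the on and off levers look unmoved. The arm was clear, with under 1 N of force at the tool.

No check failed or disagreed. I judged the lever angles from the images and the stop forces, because the joint values can't be read.

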